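# Release the tool-safe drawer with the thin dowel

### The arm

A 6-joint arm with a two-finger parallel gripper is mounted at the origin on a cart in front of the work surface, level with it; the furniture and walls round the work are solid. World frame = base frame: x ahead of the robot, y to its left, z up, the work surface at z = 0. Lengths are in mm, angles in rad, forces in N, time in s.
With the tool pointing down it reaches from about 350 to 975 mm from the base axis. Payload 17.4 kg.
Tool frame: the origin (TCP) lies midway between the tips of the shut fingers; the grasp point (between the pads) lies 19 mm behind it; z points along the fingers, y is the line along which they close (so a half turn about z gives the same grasp; the last joint's range is limited). The gripper opens to 85 mm and grips with 20 to 120 N. Pads are 22 mm wide; open, the fingers measure 114 mm over their backs; the gripper's body (76 mm by 85 mm) begins 54 mm behind the grasp point. The pads swing forward as they close: fully open they stand 13 mm farther back than shut.
Start: joints at [1.279, 0.116, 1.442, -0, 1.584, -0.038], TCP at [169.49, 653.38, 231.303] pointing down, gripper open.
Joint ranges: [-2.83, 2.83], [-0.83, 2.19], [0.07, 2.5], [-1.14, 4.28], [0.01, 3], [-2.97, 2.97]. Speed limits (rad/s): [1.89, 1.89, 2.22, 3.14, 3.14, 3.14].

### API

Orientations are given as a unit quaternion [x, y, z, w].
In Python, from cell import * gives the robot as it stands. The module is installed in compiled form; this text tells all that it offers.
- The arm moves only by the tool move_arm, never from a script. Its argument "commands" is a list that holds one entry, the list of rows, each a list of 7 numbers: the shift along the tool's x, y, z in mm, then the turn, a rotation vector about the tool's x, y, z in degrees, then the closure, from -1 (fully open) to 1 (shut). A call has 1 to 20 rows; each row is the pose to reach, as a shift and turn from the pose commanded when the call began, along the tool's axes at that moment; what a row does not reach only later rows make up. A row lasts 1/10 s, in which the tool goes at most 50 mm and 8.59 degrees, less where a joint would pass 70% of its speed; a pose out of reach is approached as far as the arm can. A call with a gripper value outside its range is refused whole. The fingers move at their own pace and stop on an object; "grip_force" is the grip in N (left out, the last holds). Time passes only in rows, so rows that repeat a pose let the fingers close. It gives the time, the measured TCP pose, the force, the opening and the grip force at its end, in the units of the state.
- get_obs(): the state, without advancing time (a new reading comes with each control period).
- get_image(name): name is "scene" or "side" or "wrist"; returns the picture (420x560x3 uint8, red, green, blue); there is no depth.
- get_calibration(name): a dict with "fx", "fy", "cx", "cy" (pixels), "R" (3x3) and "t" (3): a world point X has camera coordinates R X + t; the wrist camera has in their place "tool_from_camera" (4x4, takes a point from camera to tool coordinates, whose origin is the TCP and whose axes are the flange's). Camera axes: x right, y down, z forward; pixel columns grow to the right and rows downward; lengths in mm; the calibration is good to about 2 mm. A picture is of the moment at which its call begins: read the wrist's pose just before it. get_calibration takes no time and is no camera call.
- hand_in(): hands the job in; it is judged then, once.
The state is a dict: "time_s": time; "q": joint angles; "joint_vel": joint speeds; "joint_torque": joint torques, N m; "tcp_pos": TCP position; "tcp_rot": TCP orientation; "ft_force": force on the tool from outside, world axes, zero at the start; "ft_torque": the same for the moment, N m; "gripper_width": finger opening in mm; "grasp_force": force on a finger pad.
Only numpy, scipy, OpenCV 4.12 (cv2) and the standard library are available. Lean on these libraries where they do the work, as an engineer would, in place of code of your own. Each camera call takes 0.05 s, during which the arm holds its last target. There are 200 camera calls.

### The job

The slicer key is in the drawer of the small steel tool safe, which has no handle: take the thin steel dowel out of its stand, push it straight down through the small round hole in the top of the safe until the spring catch beneath gives way and the drawer pops out. Keep hold of the dowel while you push and keep your fingers out of the hole; then stand the dowel back in its own stand and let go, leaving the drawer open.

Things in the scene. Friction and masses are not known exactly. Their poses are not given: they have to be found in the camera images.
- release_dowel_mid (a point): centre (half-way up) of the thin round plain steel dowel, 14 mm thick and 180 mm long, 0.08 to 0.17 kg. At the start it stands upright and loose in its stand, its foot 5 mm above the table and its upper 115 mm clear of the stand; its z axis runs along the dowel, towards its top. (A second stand just like it holds a thick dowel, 36 mm, which does not fit the hole in the safe and is not needed.)
- release_stand_hole (a point): centre of the mouth of the thin dowel's own hole, in the top face of its stand: a fixed white block 70 x 70 mm, 70 mm high. The hole is 28 mm wide and 65 mm deep, with a 4 mm chamfer; the dowel stands in it with play and may lean by up to about 14 degrees. The other stand has a 46 mm hole.
- release_hole (a point): centre of the mouth of the 26 mm round hole (4 mm chamfer) in the top of the tool safe, a fixed steel box 180 x 150 mm and 85 mm high; the hole lies 55 mm behind the middle of its top. Its z axis points up, its x axis away from the drawer front. The spring catch, a flat pad wider than the hole, lies 40 mm below the mouth.
- catch (a joint): how far the spring catch is pushed down, m: 0 at rest, at most 0.016. It frees the drawer at about 0.010; pushing takes about 4 N at first and 8 N at the end, and it springs back by itself when let go.
- drawer (a joint): how far the safe's drawer has come out, m: about 0 shut (latched), 0.060 fully out. A spring pushes it out along the safe's -x axis, to the front, as soon as the catch is freed, and holds it out.

How it is judged:
By the outcome, as a careful person would: the job done as asked, in the order asked, and still so for the second after the job is handed in, with the robot touching nothing.
It also fails if it takes over 51 s, if anything falls off the work surface, if the arm or the gripper's body presses on something with over 40 N, if the wrist force passes 120 N, or if a joint passes its speed limit or range.

## Working session

There is one attempt and no reset: what is moved stays moved. The work goes in short steps, Python scripts to look and compute and a tool call to move; the robot and the scene stay as the last step left them, time stands still between calls to the robot, and variables do not carry over. Pictures are saved under pics/ and viewed, at most 10 in all, crops included, and the job is handed in when it is done.

Besides the shell and the picture viewer there is one more tool, called after "Request:" as name(argument=value, ...) on one line, values as JSON. move_arm: Moves the arm, as the interface text tells. Its arguments: {"type":"object","properties":{"commands":{"type":"array"},"grip_force":{"type":"number"}},"required":["commands"]}

```bash
mkdir -p pics; python3 - <<'E'
from cell import *
import cv2,numpy as np
o=get_obs();print(o['time_s'],o['tcp_pos'],o['tcp_rot'],o['gripper_width'])
for n in("scene","side"):
    cv2.imwrite(f'pics/{n}0.png',cv2.resize(get_image(n)[:,:,::-1],(800,600),interpolation=cv2.INTER_CUBIC))
    c=get_calibration(n);print(n,{k:np.round(v,4).tolist() for k,v in c.items()})
print(get_calibration("wrist"))
E
```

```text
0.0 [169.4505943  653.16943863 230.53943776] [ 1.26580576e-01  9.91956149e-01 -5.86567407e-04 -1.08283270e-04] 85.19431301228441
scene {'fx': 478.5051, 'fy': 478.5051, 'cx': 274.2244, 'cy': 211.5287, 'R': [[0.8298, -0.558, -0.0057], [-0.2357, -0.3412, -0.91], [0.5058, 0.7564, -0.4146]], 't': [-462.5346, 229.816, 565.4577]}
side {'fx': 438.5562, 'fy': 438.5562, 'cx': 283.2771, 'cy': 209.9417, 'R': [[-0.9938, -0.1085, 0.0256], [-0.0709, 0.4379, -0.8962], [0.086, -0.8925, -0.4428]], 't': [574.6913, 96.535, 864.4341]}
{'fx': 337.68218396996065, 'fy': 337.68218396996065, 'cx': 277.0225037194629, 'cy': 205.71083093493064, 'tool_from_camera': array([[-7.26075148e-04, -9.44689732e-01, -3.27964606e-01,
         8.38717165e+01],
       [ 9.99999575e-01, -8.72512248e-04,  2.99357069e-04,
        -8.17654537e-01],
       [-5.68952684e-04, -3.27964249e-01,  9.44689964e-01,
        -1.42438310e+02],
       [ 0.00000000e+00,  0.00000000e+00,  0.00000000e+00,
         1.00000000e+00]])}
```

View pics/scene0.png

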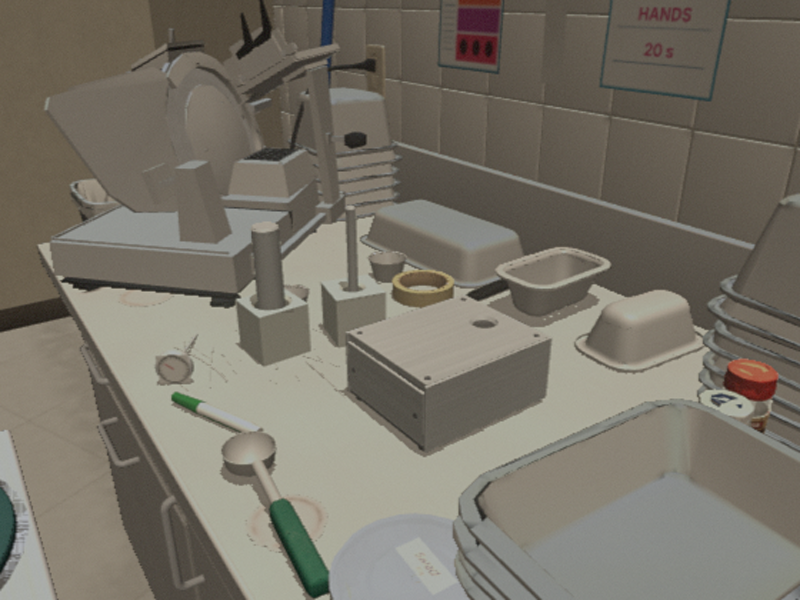

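View pics/side0.png

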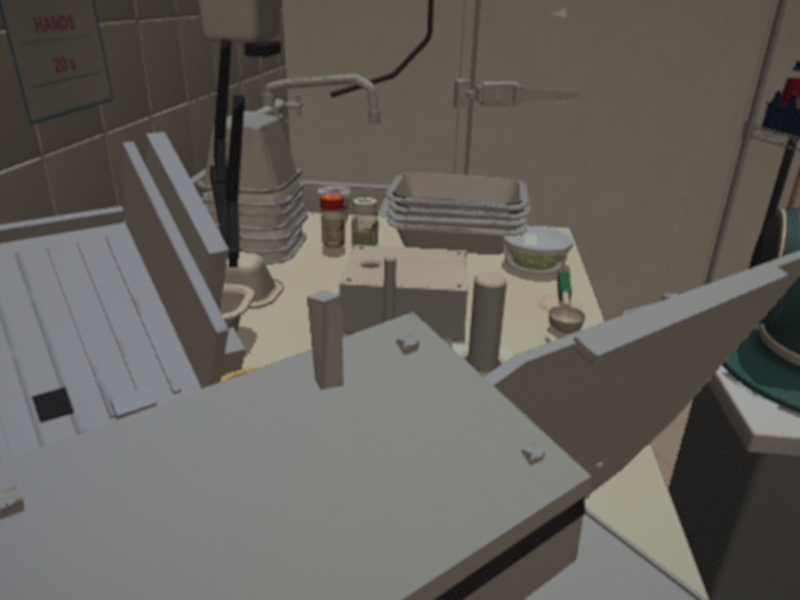

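The scene view shows the thin dowel, with its top at about (351,207) and its base at (352,289). The safe hole is at (485,322), and the safe top corners are at (347,345), (427,383), (550,332) and (462,297). In the side view the dowel top is at (390,258) and the hole at (371,264).

```bash
cat >h.py <<'E'
from cell import *
import numpy as np,cv2
from scipy.spatial.transform import Rotation as Ro
def cam(n,o=None):
    c=get_calibration(n)
    if n!="wrist": return c,np.array(c['R']),np.array(c['t'])
    T=np.array(c['tool_from_camera']);Rt=Ro.from_quat(o['tcp_rot']).as_matrix()
    A=Rt@T[:3,:3];p=Rt@T[:3,3]+o['tcp_pos'];return c,A.T,-A.T@p
def onz(n,u,v,z,o=None,s=560/800):
    c,R,t=cam(n,o);d=R.T@np.array([(u*s-c['cx'])/c['fx'],(v*s-c['cy'])/c['fy'],1]);p=-R.T@t
    return p+d*(z-p[2])/d[2]
E
python3 - <<'E'
from h import *
np.set_printoptions(precision=1,suppress=True)
for k,u,v,z in [("dtop",351,208,185),("dbase",352,289,70),("hole",485,322,85),("c1",347,345,85),("c2",427,383,85),("c3",550,332,85),("c4",462,297,85),("s1",321,283,70),("s2",345,298,70),("s3",386,288,70),("thick",265,228,185)]:
    print(k,onz("scene",u,v,z))
print(onz("side",390,258,185),onz("side",371,264,85))
print(Ro.from_quat(get_obs()['tcp_rot']).as_matrix())
E
```

```text
dtop [585.  133.7 185. ]
dbase [584.  136.2  70. ]
hole [645.2 -67.3  85. ]
c1 [481.8 -24.7  85. ]
c2 [ 506.7 -139.3   85. ]
c3 [ 689.1 -129.1   85. ]
c4 [668.8   4.2  85. ]
s1 [559.2 179.   70. ]
s2 [560.9 115.7  70. ]
s3 [624.2 112.7  70. ]
thick [458.9 121.7 185. ]
[583.8 145.2 185. ] [638.6 -66.3  85. ]
[[-1.   0.3 -0. ]
 [ 0.3  1.  -0. ]
 [ 0.  -0.  -1. ]]
```

```bash
python3 - <<'E'
from h import *
np.set_printoptions(precision=0,suppress=True)
for u,v in [(60,278),(235,302),(330,222),(38,245),(255,600)]: print(u,v,onz("scene",u,v,0))
for u,v in [(50,105),(100,215),(170,60),(265,5),(335,45)]:
  for z in (150,250,350): print(u,v,onz("scene",u,v,z))
for u,v in [(585,475),(790,260),(415,315),(150,140)]:
  for z in (60,120,300): print('side',u,v,onz("side",u,v,z))
E
```

```text
60 278 [281. 600.   0.]
235 302 [489. 337.   0.]
330 222 [810. 607.   0.]
38 245 [278. 804.   0.]
255 600 [ 281. -216.    0.]
50 105 [ 462. 1602.  150.]
50 105 [355. 843. 250.]
50 105 [249.  83. 350.]
100 215 [331. 412. 150.]
100 215 [269.  62. 250.]
100 215 [ 208. -289.  350.]
170 60 [1182. 2799.  150.]
170 60 [ 828. 1628.  250.]
170 60 [474. 457. 350.]
265 5 [ 7507. 15709.   150.]
265 5 [ 4979. 10101.   250.]
265 5 [2451. 4492.  350.]
335 45 [2282. 3165.  150.]
335 45 [1550. 1868.  250.]
335 45 [818. 572. 350.]
side 585 475 [377. 331.  60.]
side 585 475 [396. 401. 120.]
side 585 475 [454. 611. 300.]
side 790 260 [ -52. -261.   60.]
side 790 260 [  33. -101.  120.]
side 790 260 [286. 379. 300.]
side 415 315 [561.  40.  60.]
side 415 315 [553. 154. 120.]
side 415 315 [526. 497. 300.]
side 150 140 [1397. -896.   60.]
side 150 140 [1261. -640.  120.]
side 150 140 [854. 130. 300.]
```

Request:
move_arm(commands=[[[-45, -250, -170, 0, 0, 0, -1], [-45, -250, -170, 0, 0, 0, -1], [-45, -250, -170, 0, 0, 0, -1], [-45, -250, -170, 0, 0, 0, -1], [-45, -250, -170, 0, 0, 0, -1], [-45, -250, -170, 0, 0, 0, -1], [-45, -250, -170, 0, 0, 0, -1], [-45, -250, -170, 0, 0, 0, -1], [-270, -398, -170, 0, 0, 0, -1], [-270, -398, -170, 0, 0, 0, -1], [-270, -398, -170, 0, 0, 0, -1], [-270, -398, -170, 0, 0, 0, -1], [-270, -398, -170, 0, 0, 0, -1], [-270, -398, -170, 0, 0, 0, -1], [-270, -398, -170, 0, 0, 0, -1]]])

```text
time_s: 1.6
tcp_pos: [333.0, 199.2, 399.2]
tcp_rot: [0.128, 0.992, -0.001, -0.001]
ft_force: [-0.0, -0.8, -0.6]
gripper_width: 85.7
grasp_force: 0.0
```

Request:
move_arm(commands=[[[-293, -94, 80, 0, 0, 0, -1], [-293, -94, 80, 0, 0, 0, -1], [-293, -94, 80, 0, 0, 0, -1], [-293, -94, 80, 0, 0, 0, -1], [-293, -94, 80, 0, 0, 0, -1], [-293, -94, 80, 0, 0, 0, -1], [-293, -94, 80, 0, 0, 0, -1], [-293, -94, 80, 0, 0, 0, -1], [-293, -94, 80, 0, 0, 0, -1], [-293, -94, 80, 0, 0, 0, -1]]])

```text
time_s: 2.6
tcp_pos: [590.6, 37.0, 321.3]
tcp_rot: [0.126, 0.992, 0.0, -0.0]
ft_force: [-1.1, -0.3, 0.5]
gripper_width: 85.0
grasp_force: 0.0
```

```bash
python3 - <<'E'
from h import *
import pickle
o=get_obs();im=get_image("wrist");pickle.dump(o,open('o1.pkl','wb'))
print(o['tcp_pos'],o['q'])
cv2.imwrite('pics/w1.png',cv2.resize(im[:,:,::-1],(800,600),interpolation=cv2.INTER_CUBIC))
E
```

```text
[590.58936539  36.99085288 321.25533944] [ 1.93603820e-02 -7.44932478e-02  1.49094128e+00  1.76764828e-04
  1.72525603e+00 -1.29884905e+00]
```

View pics/w1.png

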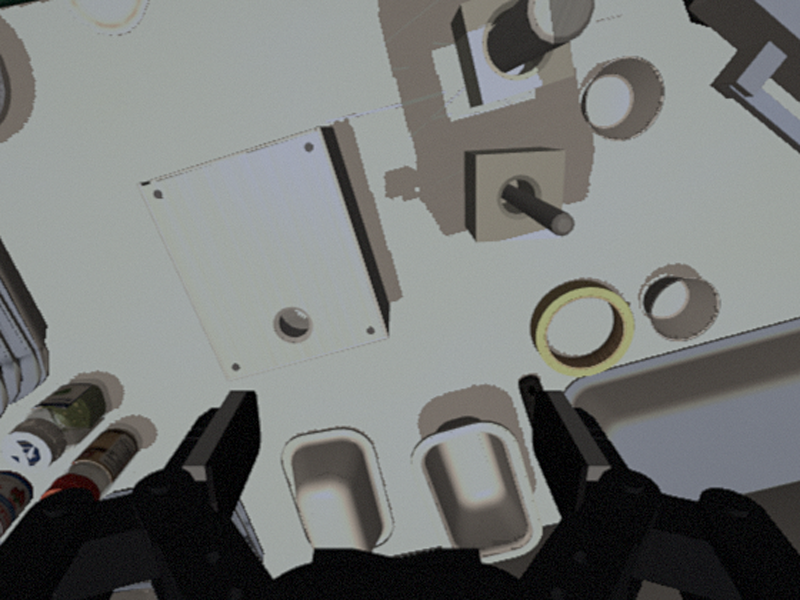

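The wrist view shows the safe hole centre at (292,324), the stand hole centre at (519,195) and the dowel's top face at (563,225). The dowel crosses the mouth plane at about (515,194).

```bash
python3 - <<'E'
from h import *
import pickle
np.set_printoptions(precision=1,suppress=True)
o=pickle.load(open('o1.pkl','rb'))
for k,u,v,z in [("dtop",563,225,185),("dmouth",519,197,70),("shole",519,195,70),("st1",477,151,70),("st2",565,150,70),("st3",563,233,70),("st4",478,241,70),("hole",292.5,324,85),("c1",143,184,85),("c2",324,127,85),("c3",388,338,85),("c4",230,380,85)]:
    print(k,onz("wrist",u,v,z,o))
im=cv2.imread('pics/w1.png')
cv2.imwrite('pics/w1c.png',np.hstack([cv2.resize(im[130:260,450:600],(480,416),interpolation=2),cv2.resize(im[290:360,260:330],(320,320),interpolation=2).copy() if 0 else cv2.copyMakeBorder(cv2.resize(im[290:360,260:330],(320,320),interpolation=2),0,96,0,0,0)]))
E
```

```text
dtop [586.2 138.1 185. ]
dmouth [586.3 140.3  70. ]
shole [584.7 140.6  70. ]
st1 [542.8 114.5  70. ]
st2 [559.3 181.3  70. ]
st3 [624.6 170.6  70. ]
st4 [613.6 101.1  70. ]
hole [640.7 -67.2  85. ]
c1 [ 501.  -141.5   85. ]
c2 [496.3   5.8  85. ]
c3 [673.6   8.   85. ]
c4 [ 677.8 -137.9   85. ]
```

View pics/w1c.png

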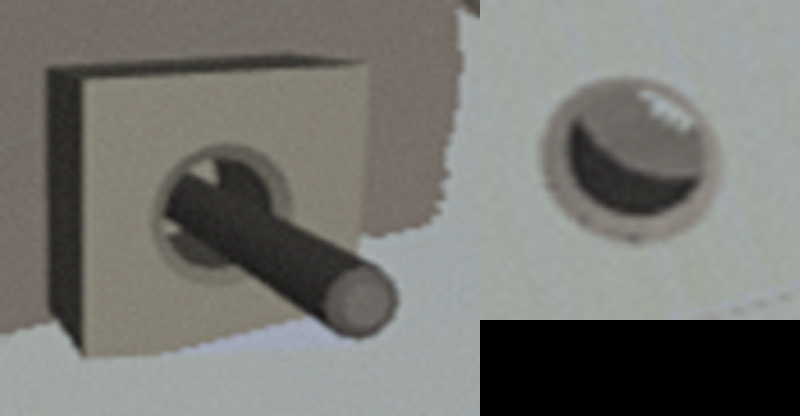

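Request:
move_arm(commands=[[[30, 98, 60, 0, 0, 0, -1], [30, 98, 60, 0, 0, 0, -1], [30, 98, 60, 0, 0, 0, -1], [30, 98, 60, 0, 0, 0, -1], [30, 98, 100, 0, 0, 0, -1], [30, 98, 130, 0, 0, 0, -1], [30, 98, 160, 0, 0, 0, -1], [30, 98, 180, 0, 0, 0, -1], [30, 98, 190, 0, 0, 0, -1], [30, 98, 190, 0, 0, 0, -1], [30, 98, 190, 0, 0, 0, -0.3], [30, 98, 190, 0, 0, 0, 0.2], [30, 98, 190, 0, 0, 0, 0.5], [30, 98, 190, 0, 0, 0, 0.7], [30, 98, 190, 0, 0, 0, 0.85], [30, 98, 190, 0, 0, 0, 1], [30, 98, 190, 0, 0, 0, 1], [30, 98, 190, 0, 0, 0, 1], [30, 98, 190, 0, 0, 0, 1]]], grip_force=60)

```text
time_s: 4.55
tcp_pos: [586.7, 138.3, 131.7]
tcp_rot: [0.127, 0.992, 0.0, 0.0]
ft_force: [0.0, 0.6, 4.4]
gripper_width: 12.7
grasp_force: 58.7
```

Request:
move_arm(commands=[[[0, 0, -20, 0, 0, 0, 1], [0, 0, -50, 0, 0, 0, 1], [0, 0, -80, 0, 0, 0, 1], [0, 0, -110, 0, 0, 0, 1], [0, 0, -120, 0, 0, 0, 1], [0, 0, -120, 0, 0, 0, 1], [0, 0, -120, 0, 0, 0, 1]]])

```text
time_s: 5.25
tcp_pos: [586.2, 138.1, 249.5]
tcp_rot: [0.127, 0.992, -0.0, -0.001]
ft_force: [-0.1, 0.3, -1.3]
gripper_width: 12.3
grasp_force: 58.5
```

```bash
python3 - <<'E'
from h import *
import pickle
o=get_obs();im=get_image("wrist");s=get_image("scene");pickle.dump(o,open('o2.pkl','wb'))
print(o['tcp_pos'],o['gripper_width'],o['ft_force'])
# crop scene around the dowel x4 ; wrist scaled
a=cv2.resize(im[:,:,::-1],(400,300),interpolation=2)
c,R,t=cam("scene");P=R@(o['tcp_pos']-[0,0,30])+t;u=int(c['fx']*P[0]/P[2]+c['cx']);v=int(c['fy']*P[1]/P[2]+c['cy'])
u0,v0=u-50,v-75;print(u0,v0)
b=cv2.resize(s[v0:v0+150,u0:u0+100,::-1],(400,600),interpolation=2)
w=cv2.resize(im[180:390,210:350,::-1],(400,600),interpolation=2)
cv2.imwrite('pics/g.png',np.hstack([b,w]))
E
```

```text
[586.16678533 138.08305153 249.45816605] 12.335810655888864 [-0.09668783  0.31750446 -1.31804309]
194 51
```

View pics/g.png

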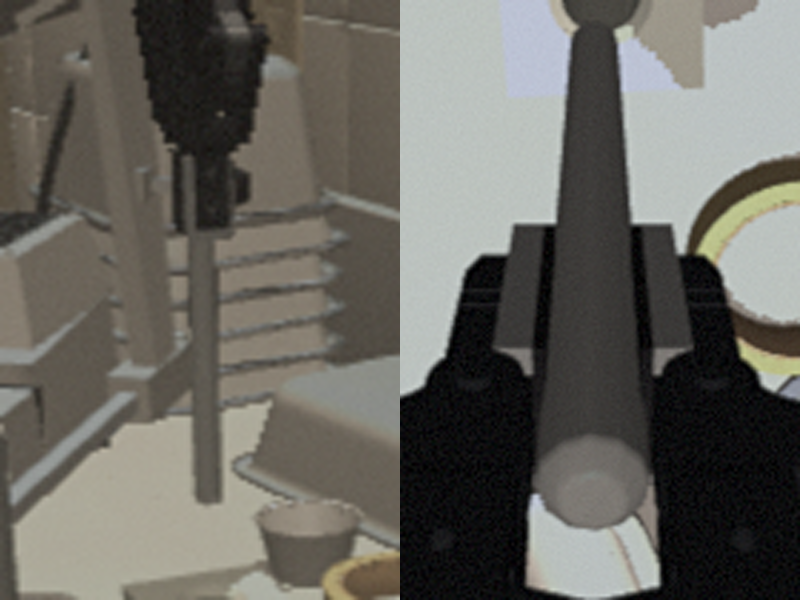

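Both views show the dowel gripped and clear of the stand. The scene crop has its top at (190,157) and foot at (208,500); the wrist crop has its top at (593,483) and foot centre near (597,44). I'll work out the lean.

```bash
python3 - <<'E'
from h import *
import pickle
np.set_printoptions(precision=1,suppress=True)
o=pickle.load(open('o2.pkl','rb'))
z=o['tcp_pos'][2]
ft,tp=z-126.5,z+53.5
print('wrist foot',onz("wrist",279,195.4,ft,o,1),'top',onz("wrist",277.6,180+483/2.857,tp,o,1))
print('scene foot',onz("scene",194+52,51+125-1,ft,None,1),'top',onz("scene",194+47.5,51+39.5,tp,None,1))
c,R,t=cam("scene")
for zz in(ft,tp):
    P=R@np.array([o['tcp_pos'][0],o['tcp_pos'][1],zz])+t;print(c['fx']*P[0]/P[2]+c['cx'],c['fy']*P[1]/P[2]+c['cy'])
E
```

```text
wrist foot [586.5 138.8 123. ] top [582.8 138.3 303. ]
scene foot [589.8 144.4 123. ] top [533.2  52.8 303. ]
246.04921243681852 176.31817651213106
242.95974176293433 79.97607897155254
```

Request:
move_arm(commands=[[[-35, -62, 0, 0, 0, 0, 1], [-70, -124, 0, 0, 0, 0, 1], [-95, -168, 0, 0, 0, 0, 1], [-105, -185, 0, 0, 0, 0, 1], [-105, -185, 10, 0, 0, 0, 1], [-105, -185, 20, 0, 0, 0, 1], [-105, -185, 25, 0, 0, 0, 1], [-105, -185, 25, 0, 0, 0, 1], [-105, -185, 25, 0, 0, 0, 1]]])

```text
time_s: 6.25
tcp_pos: [641.6, -66.0, 226.5]
tcp_rot: [0.126, 0.992, 0.0, 0.0]
ft_force: [0.2, -0.5, 0.1]
gripper_width: 12.5
grasp_force: 58.7
```

```bash
python3 - <<'E'
from h import *
import pickle
o=get_obs();im=get_image("wrist");s=get_image("scene");pickle.dump(o,open('o3.pkl','wb'))
print(o['tcp_pos'],o['gripper_width'],o['ft_force'])
c,R,t=cam("scene");P=R@np.array([641.5,-66.7,95])+t;u=int(c['fx']*P[0]/P[2]+c['cx']);v=int(c['fy']*P[1]/P[2]+c['cy'])
u0,v0=u-25,v-37;print(u0,v0)
b=cv2.resize(s[v0:v0+75,u0:u0+50,::-1],(400,600),interpolation=2)
w=cv2.resize(im[140:245,242:312,::-1],(400,600),interpolation=2)
cv2.imwrite('pics/i.png',np.hstack([b,w]))
E
```

```text
[641.56544778 -66.00063112 226.4507754 ] 12.527886652173555 [ 0.19542955 -0.52469171  0.12348918]
312 183
```

View pics/i.png

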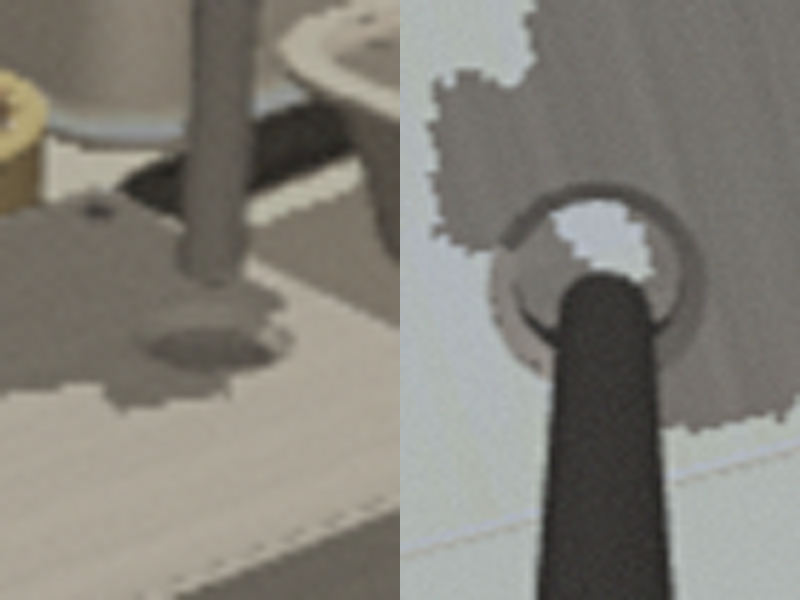

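The wrist crop shows the hole ring centred at about (598,284). The dowel tip is at u=605 with its near rim at v=270, so it's almost over the hole.

```bash
python3 - <<'E'
from h import *
import pickle
np.set_printoptions(precision=1,suppress=True)
o=pickle.load(open('o3.pkl','rb'));z=o['tcp_pos'][2]
print('foot',onz("wrist",277.9,194.9,z-126.5,o,1),'hole',onz("wrist",276.7,189.7,85,o,1))
print('scene foot',onz("scene",312+212/8,183+272/8-2,z-126.5,o,1),'hole',onz("scene",312+216/8,183+340/8,85,o,1))
E
```

```text
foot [641.5 -66.  100. ] hole [641.2 -66.9  85. ]
scene foot [649.3 -58.8 100. ] hole [644.2 -67.1  85. ]
```

Request:
move_arm(commands=[[[0, -1, 8, 0, 0, 0, 1], [0, -1, 16, 0, 0, 0, 1], [0, -1, 26, 0, 0, 0, 1], [0, -1, 36, 0, 0, 0, 1], [0, -1, 46, 0, 0, 0, 1], [0, -1, 54, 0, 0, 0, 1], [0, -1, 58, 0, 0, 0, 1], [0, -1, 60, 0, 0, 0, 1], [0, -1, 60, 0, 0, 0, 1]]])

```text
time_s: 7.25
tcp_pos: [641.5, -68.3, 166.6]
tcp_rot: [0.127, 0.992, -0.0, 0.0]
ft_force: [-1.0, -0.5, 1.5]
gripper_width: 12.6
grasp_force: 59.2
```

Request:
move_arm(commands=[[[0, 0, 2, 0, 0, 0, 1], [0, 0, 4, 0, 0, 0, 1], [0, 0, 6, 0, 0, 0, 1], [0, 0, 7, 0, 0, 0, 1], [0, 0, 8, 0, 0, 0, 1], [0, 0, 8, 0, 0, 0, 1], [0, 0, 8, 0, 0, 0, 1]]])

```text
time_s: 7.95
tcp_pos: [641.6, -68.3, 158.7]
tcp_rot: [0.127, 0.992, -0.0, 0.0]
ft_force: [-0.3, -0.2, 5.6]
gripper_width: 12.6
grasp_force: 59.4
```

```bash
python3 - <<'E'
from h import *
o=get_obs();print(o['tcp_pos'],o['ft_force'])
im=get_image("wrist");s=get_image("scene")
cv2.imwrite('pics/p.png',np.hstack([cv2.resize(s[170:350,190:430,::-1],(500,375),interpolation=2),cv2.resize(im[:,130:430,::-1],(268,375),interpolation=2)]))
E
```

```text
[641.55463797 -68.27120684 158.65541794] [-0.27282646 -0.21236448  5.59832748]
```

View pics/p.png

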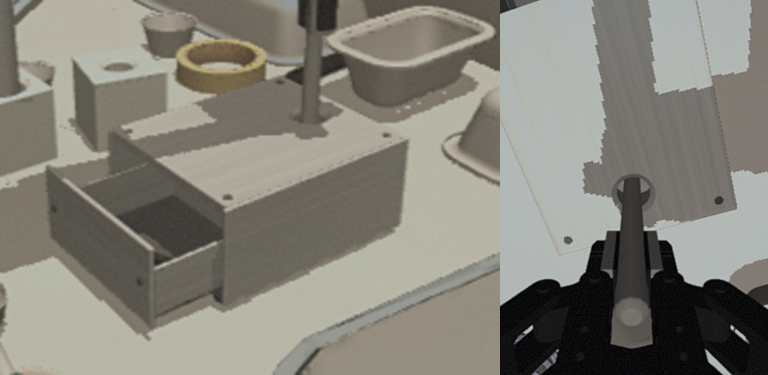

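The drawer is open. Next I'll lift the dowel out and carry it back over its stand.

Request:
move_arm(commands=[[[0, 0, -15, 0, 0, 0, 1], [0, 0, -35, 0, 0, 0, 1], [0, 0, -60, 0, 0, 0, 1], [0, 0, -80, 0, 0, 0, 1], [0, 0, -92, 0, 0, 0, 1], [0, 0, -92, 0, 0, 0, 1], [35, 62, -92, 0, 0, 0, 1], [70, 124, -92, 0, 0, 0, 1], [95, 168, -92, 0, 0, 0, 1], [107, 187, -92, 0, 0, 0, 1], [107, 187, -85, 0, 0, 0, 1], [107, 187, -70, 0, 0, 0, 1], [107, 187, -55, 0, 0, 0, 1], [107, 187, -50, 0, 0, 0, 1], [107, 187, -50, 0, 0, 0, 1], [107, 187, -50, 0, 0, 0, 1]]])

```text
time_s: 9.65
tcp_pos: [585.2, 138.7, 208.4]
tcp_rot: [0.127, 0.992, -0.0, -0.0]
ft_force: [0.2, -0.3, -0.2]
gripper_width: 12.6
grasp_force: 58.9
```

```bash
python3 - <<'E'
from h import *
import pickle
o=get_obs();im=get_image("wrist");s=get_image("scene");pickle.dump(o,open('o4.pkl','wb'))
print(o['tcp_pos'],o['gripper_width'],o['ft_force'])
c,R,t=cam("scene");P=R@np.array([585,140,80])+t;u=int(c['fx']*P[0]/P[2]+c['cx']);v=int(c['fy']*P[1]/P[2]+c['cy'])
u0,v0=u-25,v-37;print(u0,v0)
b=cv2.resize(s[v0:v0+75,u0:u0+50,::-1],(400,600),interpolation=2)
w=cv2.resize(im[140:245,242:312,::-1],(400,600),interpolation=2)
cv2.imwrite('pics/j.png',np.hstack([b,w]))
E
```

```text
[585.15708918 138.74500514 208.40835966] 12.63523261152011 [ 0.1924452  -0.29849616 -0.1707523 ]
220 159
```

View pics/j.png

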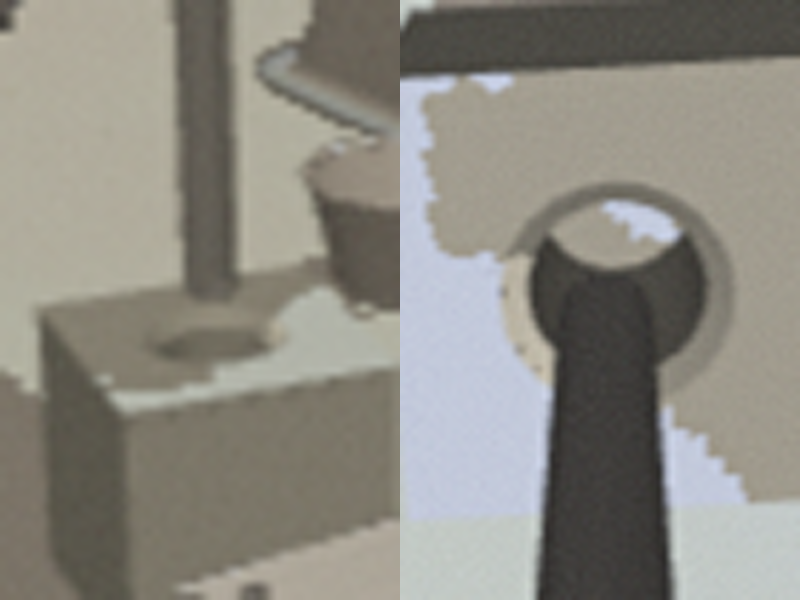

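The wrist crop shows the stand hole ring centred at about (617,293) and the dowel at u=605, about 2 mm off along tool +y. I'll correct for that and insert it.

Request:
move_arm(commands=[[[-1, 2, 0, 0, 0, 0, 1], [-1, 2, 10, 0, 0, 0, 1], [-1, 2, 20, 0, 0, 0, 1], [-1, 2, 32, 0, 0, 0, 1], [-1, 2, 44, 0, 0, 0, 1], [-1, 2, 56, 0, 0, 0, 1], [-1, 2, 66, 0, 0, 0, 1], [-1, 2, 72, 0, 0, 0, 1], [-1, 2, 75, 0, 0, 0, 1], [-1, 2, 76, 0, 0, 0, 1], [-1, 2, 76, 0, 0, 0, 1], [-1, 2, 76, 0, 0, 0, 1]]])

```text
time_s: 10.95
tcp_pos: [586.5, 141.4, 132.8]
tcp_rot: [0.127, 0.992, 0.0, 0.0]
ft_force: [0.2, -0.0, -1.0]
gripper_width: 13.0
grasp_force: 58.8
```

Request:
move_arm(commands=[[[0, 0, 1, 0, 0, 0, 0.7], [0, 0, 1, 0, 0, 0, 0.6], [0, 0, 1, 0, 0, 0, 0.5], [0, 0, 1, 0, 0, 0, 0.3], [0, 0, 1, 0, 0, 0, 0], [0, 0, 1, 0, 0, 0, -0.4], [0, 0, 1, 0, 0, 0, -1], [0, 0, 1, 0, 0, 0, -1], [0, 0, 1, 0, 0, 0, -1], [0, 0, 1, 0, 0, 0, -1], [0, 0, -10, 0, 0, 0, -1], [0, 0, -30, 0, 0, 0, -1], [0, 0, -60, 0, 0, 0, -1], [0, 0, -90, 0, 0, 0, -1], [0, 0, -120, 0, 0, 0, -1], [0, 0, -150, 0, 0, 0, -1], [0, 0, -160, 0, 0, 0, -1], [0, 0, -160, 0, 0, 0, -1]]], grip_force=20)

```text
time_s: 12.75
tcp_pos: [586.6, 141.4, 294.2]
tcp_rot: [0.127, 0.992, 0.0, 0.001]
ft_force: [-0.6, 0.2, 0.0]
gripper_width: 85.3
grasp_force: 0.0
```

```bash
python3 - <<'E'
from h import *
o=get_obs();print(o['tcp_pos'],o['gripper_width'],o['ft_force'])
cv2.imwrite('pics/k.png',cv2.resize(get_image("scene")[:,:,::-1],(800,600),interpolation=2))
E
```

```text
[586.59354394 141.40707221 294.22842829] 85.28226023455181 [-0.60573564  0.2343699   0.02541016]
```

View pics/k.png

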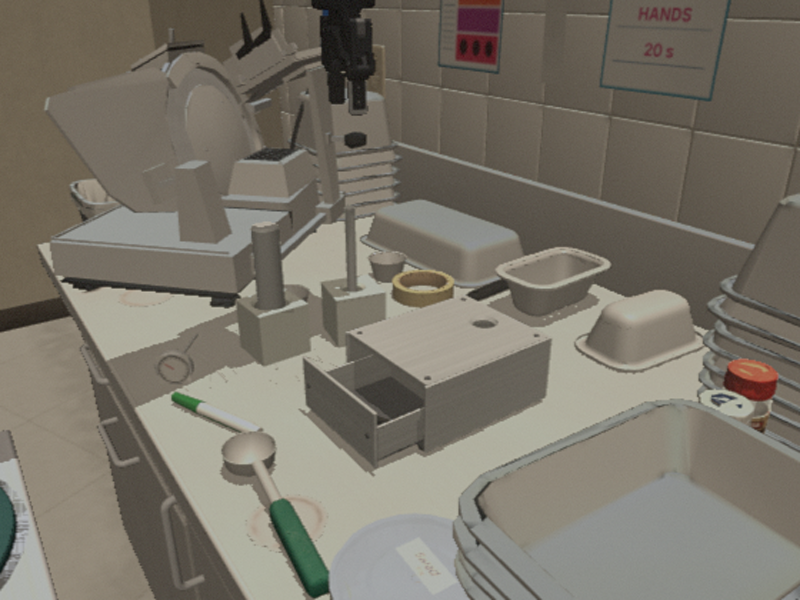

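The thin dowel is upright in its own stand, with its top at (350,208). The drawer is open and the gripper is clear of everything.

```bash
python3 -c "
from cell import *
print(hand_in())"
```

```text
the job is handed in; nothing more can be done
None
```

I opened the safe's drawer with the thin dowel and left it open; the dowel is back upright in its own stand, the gripper is clear, and I handed the job in at about 13 s of the 51 s allowed.

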